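# Make up two treatment kits in the conservation lab

### The arm

A 6-joint arm with a two-finger parallel gripper is mounted at the origin on the work surface. World frame = base frame: x ahead of the robot, y to its left, z up, the work surface at z = 0. Lengths are in m, angles in rad, forces in N, time in s.
With the tool pointing down it reaches from about 0.375 to 0.75 m from the base axis. Payload 9 kg.
Tool frame: the origin (TCP) lies between the finger pads; the fingertips stand 19 mm ahead of it and the grasp point (between the pads) is the TCP; z points along the fingers, y is the line along which they close (so a half turn about z gives the same grasp; the last joint's range is limited). The gripper opens to 85 mm and grips with 20 to 120 N. Pads are 22 mm wide; open, the fingers measure 114 mm over their backs; the gripper's body (76 mm by 85 mm) begins 54 mm behind the grasp point. The pads swing forward as they close: fully open they stand 13 mm farther back than shut.
Start: joints at [1.008, 0.104, 0.097, 1.564, 0, 1.353], TCP at [0.203, 0.565, 0.25] pointing down, gripper open.
Joint ranges: [-2.99, 2.99], [-0.84, 1.86], [-1.1, 1.16], [-1.84, 2.11], [-1.51, 1.56], [-3.14, 3.14]. Speed limits (rad/s): [2.22, 2.22, 2.57, 3.14, 3.14, 3.14].

### API

Orientations are given as [roll, pitch, yaw] about the fixed x, y, z axes, in that order (R = Rz(yaw) Ry(pitch) Rx(roll)).
In Python, from workcell import bot, get_image, camera_info, sign_off gives the robot as it stands. The module is installed in compiled form; this text tells all that it offers.
- The arm moves only by the tool apply_moves, never from a script. Its argument "steps" is a list of rows, each an object with "offset": the shift along the tool's x, y, z in units of 50 mm (1.0 is 50 mm), a list of three; "angular": the turn, a rotation vector about the tool's x, y, z in units of 8 degrees (1.0 is 8 degrees), a list of three. In form: [{"offset": [tx, ty, tz], "angular": [ax, ay, az]}, ...]. A call has 1 to 12 rows; each row shifts and turns the commanded pose from where the row before left it, along the tool's axes as they then stand; what a row does not reach is not made up. A row lasts 1/8 s, in which the tool goes at most 62.5 mm and 10.7 degrees, less where a joint would pass 70% of its speed; a pose out of reach is approached as far as the arm can. A call is refused whole if a number of a shift passes 1 or a number of a turn 1, either way. A call with a gripper value outside its range is refused whole. "hand" is the opening, from 0 (shut) to 1 (fully open), set as the call begins (left out, the last holds). The fingers move at their own pace and stop on an object; "newtons" is the grip in N (left out, the last holds). Time passes only in rows, so rows that do not move let the fingers close. It gives the time, the measured TCP pose, the force, the opening and the grip force at its end, in the units of the state.
- bot.state(): the state, without advancing time (a new reading comes with each control period).
- get_image(name): name is "scene" or "top" or "wrist"; returns the picture (400x640x3 uint8, red, green, blue); there is no depth.
- camera_info(name): a dict with "fx", "fy", "cx", "cy" (pixels), "dist_coeffs" ([k1, k2, p1, p2, k3] as OpenCV has them; the pictures are not rectified), "R" (3x3) and "t" (3): a world point X has camera coordinates R X + t. Camera axes: x right, y down, z forward; pixel columns grow to the right and rows downward; lengths in m; the calibration is good to about 2 mm. A picture is of the moment at which its call begins: read the wrist's pose just before it. camera_info takes no time and is no camera call; for the wrist camera it gives the pose at the moment of the call.
- sign_off(): hands the job in; it is judged then, once.
The state is a dict: "t": time; "q": joint angles; "dq": joint speeds; "joint_efforts": joint torques, N m; "tool_pos": TCP position; "orientation": TCP orientation; "contact_force": force on the tool from outside, world axes, zero at the start; "moment": the same for the moment, N m; "finger_gap": opening from 0.0 (shut) to 1.0 (fully open); "finger_force": force on a finger pad.
Only numpy, scipy, OpenCV 4.12 (cv2) and the standard library are available. Lean on these libraries where they do the work, as an engineer would, in place of code of your own. Each camera call takes 0.05 s, during which the arm holds its last target. There are 200 camera calls.

### The job

Make up the two treatment kits from the stock standing on the bench. In the tray with the flat mosaic fragment, stand the low wide jar inside the large ring and the smaller brass weight inside the small ring; in the tray with the curved pottery sherd, stand the tall pot inside the ring, lay the wooden press block flat inside the rectangular frame, and stand the larger brass weight upright on the middle of the block. Set things down rather than drop them, and leave the beaker, the blue jar and the spatula where they are.

Things in the scene. Friction and masses are not known exactly. Their poses are not given: they have to be found in the camera images.
- mosaic_tray: Fixed grey tray 165 (x) by 230 (y) mm, floor 4 thick, walls 18 high, left or right. Origin: centre of underside, on the bench; z up, +x away from robot. Flat pale mosaic fragment 40 by 126 mm, 21 high, fixed, centred x +54. Black raised rings, tops 8 mm above bench: large, inner diameter 78, centre x -25, y +55 in the tray's frame; small, inner diameter 50, centre x -25, y -55 mm.
- sherd_tray: Fixed grey tray like the other (165 by 230 mm, floor 4, walls 18 high), on the other side; origin and axes alike. Curved terracotta sherd 130 mm long, 44 high, fixed, at x +50 to +71. Black raised strips, tops 8 mm above bench: rectangular frame, inside 100 (x) by 72 (y), centre x -25, y +55 in the tray's frame; ring, inner diameter 64, centre x -25, y -55 mm.
- gel_jar: Loose low wide round glass jar with white gel and a black lid: lid diameter 62 mm, body diameter 60 mm, height 50 mm (lid is the top 14 mm), about 0.14 kg. Origin: centre of its underside; z up.
- adhesive_pot: Loose tall slim white plastic pot with a white lid: lid diameter 46 mm, body diameter 43 mm, height 62 mm (lid is the top 16 mm), about 0.07 kg. Origin: centre of its underside; z up.
- press_block: Loose plain wooden block lying flat: 84 (its x) by 56 (its y) by 20 mm, about 0.065 kg. Origin: centre of its underside; z up. Either way round is right in its frame.
- large_weight: Loose larger round brass weight, upright: body diameter 54 mm and 34 mm high, with a small knob on top (18 mm across, total height 49 mm), about 0.62 kg. Origin: centre of its underside; z up.
- small_weight: Loose smaller round brass weight, upright: body diameter 30 mm and 22 mm high, with a small knob on top (18 mm across, total height 37 mm), about 0.13 kg. Origin: centre of its underside; z up.
- beaker: Bystander: empty glass beaker standing beyond the trays, 66 mm across, 85 mm high. Origin: centre of its underside.
- blue_jar: Bystander: blue jar with a steel lid at the left edge of the work, 74 mm across, 125 mm high. Origin: centre of its underside.
- spatula: Bystander: spatula about 190 mm long lying on the bench at the right edge of the work, along its own x.
There are look-alikes about, which are no part of the job. Of the things shaped like the press_block, the wooden one is meant. Leave any purple look-alike of the adhesive_pot alone.

How it is judged:
At the end, for the whole second after the job is handed in: Jar in the large ring, smaller weight in the small ring (mosaic tray); pot in the ring, block in the frame, lengthwise (sherd tray), flat on the floor, within 12 mm of centre along each tray axis; larger weight on the block within 13 mm of its middle. All upright and at rest (x of gel_jar in the frame of mosaic_tray between -0.037 and -0.013 m and y of gel_jar in the frame of mosaic_tray between 0.043 and 0.067 m and z of gel_jar in the frame of mosaic_tray between 0.001 and 0.0065 m and angle between each of gel_jar, small_weight, adhesive_pot, press_block, large_weight's own z axis and vertical below 0.08 rad and linear speed of each of gel_jar, small_weight, adhesive_pot, press_block, large_weight below 0.02 m/s and x of small_weight in the frame of mosaic_tray between -0.037 and -0.013 m and y of small_weight in the frame of mosaic_tray between -0.067 and -0.043 m and z of small_weight in the frame of mosaic_tray between 0.001 and 0.0065 m and x of adhesive_pot in the frame of sherd_tray between -0.037 and -0.013 m and y of adhesive_pot in the frame of sherd_tray between -0.067 and -0.043 m and z of adhesive_pot in the frame of sherd_tray between 0.001 and 0.0065 m and x of press_block in the frame of sherd_tray between -0.037 and -0.013 m and y of press_block in the frame of sherd_tray between 0.043 and 0.067 m and z of press_block in the frame of sherd_tray between 0.001 and 0.0065 m and angle between the x axis of press_block and the x axis of sherd_tray, either way round below 0.3 rad and x of large_weight in the frame of press_block between -0.013 and 0.013 m and y of large_weight in the frame of press_block between -0.013 and 0.013 m and z of large_weight in the frame of press_block between 0.017 and 0.0225 m); the robot touches nothing.
It fails at once if one of the five things is dropped (falls freely faster than 0.6 m/s, a drop of about 2 cm) ((contact force between gel_jar and anything else below 0.05 N and linear speed of gel_jar above 0.6 m/s) or (contact force between adhesive_pot and anything else below 0.05 N and linear speed of adhesive_pot above 0.6 m/s) or (contact force between press_block and anything else below 0.05 N and linear speed of press_block above 0.6 m/s) or (contact force between large_weight and anything else below 0.05 N and linear speed of large_weight above 0.6 m/s) or (contact force between small_weight and anything else below 0.05 N and linear speed of small_weight above 0.6 m/s)).
It fails at once if the beaker, the blue jar or the spatula is moved by more than 30 mm (distance of any of beaker, blue_jar, spatula from where it was at the start of the episode above 0.03 m).
It also fails if it takes over 122 s, if anything falls off the work surface, if the arm or the gripper's body presses on something with over 40 N, if the wrist force passes 120 N, or if a joint passes its speed limit or range.

## Working session

There is one attempt and no reset: what is moved stays moved. The work goes in short steps, Python scripts to look and compute and a tool call to move; the robot and the scene stay as the last step left them, time stands still between calls to the robot, and variables do not carry over. Pictures are saved under pics/ and viewed, at most 14 in all, crops included, and the job is handed in when it is done.

Besides the shell and the picture viewer there is one more tool, called after "Call:" as name([rows], argument=value, ...), one row to a line, values as JSON. apply_moves: Moves the arm, as the interface text tells. Its arguments: {"type":"object","properties":{"steps":{"type":"array","items":{"type":"object","properties":{"offset":{"type":"array","items":{"type":"number"}},"angular":{"type":"array","items":{"type":"number"}}}}},"hand":{"type":"number"},"newtons":{"type":"number"}},"required":["steps"]}

```bash
mkdir -p pics
python3 - <<'E'
from workcell import bot,get_image,camera_info
import cv2
for n in ("scene","top"):
    cv2.imwrite(f"pics/{n}0.png",get_image(n)[:,:,::-1])
    print(n,camera_info(n))
s=bot.state();print(s)
E
```

```text
scene {'fx': 500.4595414030323, 'fy': 500.4595414030323, 'cx': 318.0059826398216, 'cy': 193.02656279630364, 'dist_coeffs': array([0.03852088, 0.        , 0.        , 0.        , 0.        ]), 'R': array([[ 0.03814282,  0.99926633, -0.00345359],
       [ 0.67860469, -0.02843954, -0.7339529 ],
       [-0.73351264,  0.02565141, -0.67919158]]), 't': array([-0.00862238, -0.35724662,  1.7644506 ])}
top {'fx': 513.5289111795644, 'fy': 513.5289111795644, 'cx': 315.78953322573165, 'cy': 204.40141378821247, 'dist_coeffs': array([-0.14402713,  0.        ,  0.        ,  0.        ,  0.        ]), 'R': array([[-0.0138931 , -0.9998778 ,  0.0071671 ],
       [-0.98644691,  0.01253379, -0.16360133],
       [ 0.1634915 , -0.00934289, -0.9865005 ]]), 't': array([0.00650636, 0.57226193, 1.68742989])}
{'t': 0.1, 'q': array([ 1.00830581e+00,  1.04669754e-01,  9.65441438e-02,  1.56391112e+00,
       -6.02584341e-06,  1.35307305e+00]), 'dq': array([-0.00156838,  0.00102287,  0.00275111,  0.00038874, -0.00088302,
        0.00099726]), 'joint_efforts': array([ 7.05018596e-03, -5.58203959e+01,  5.04720140e+01,  1.29550556e-02,
       -2.51711826e-04,  3.87514251e-05]), 'tool_pos': array([0.2026375 , 0.56444469, 0.24958082]), 'orientation': array([-3.14038023e+00, -2.62053092e-04,  2.79682526e+00]), 'contact_force': array([-0.79701474,  0.62639263, -0.76433283]), 'moment': array([-0.01963816,  0.01881751,  0.04447347]), 'finger_force': 0.0, 'finger_gap': 1.0028036144123214}
```

View pics/top0.png

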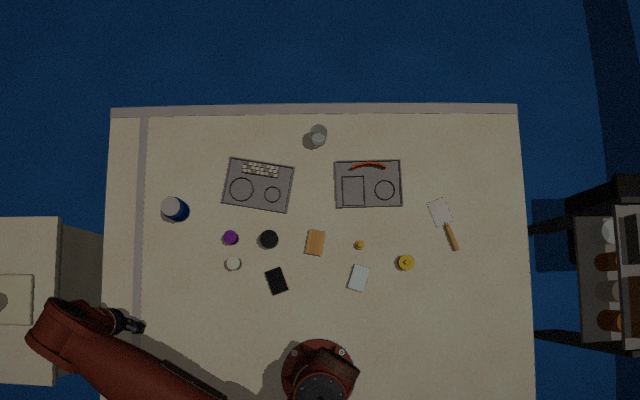

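View pics/scene0.png

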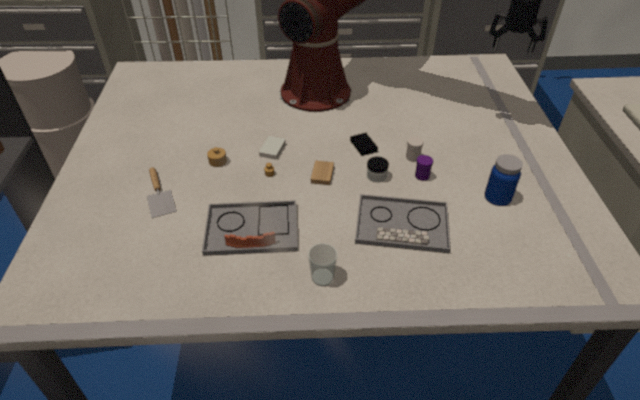

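The top view shows the mosaic tray at about (258,185) and the sherd tray at (368,184). The stock is the black-lidded jar (269,239), white pot (233,264), wooden block (315,242), small weight (360,245) and large weight (405,262). The purple pot and the black and white blocks are the look-alikes.

```bash
cat > h.py <<'E'
import numpy as np,cv2
from workcell import bot,get_image,camera_info
def K(c): return np.array([[c['fx'],0,c['cx']],[0,c['fy'],c['cy']],[0,0,1]])
def ray(c,uv,z):
    uv=np.array(uv,float).reshape(-1,1,2)
    n=cv2.undistortPoints(uv,K(c),c['dist_coeffs']).reshape(-1,2)
    d=np.c_[n,np.ones(len(n))]@c['R']; o=-c['R'].T@c['t']
    return (o+d*((z-o[2])/d[:,2])[:,None])[:,:2]
def blob(im,c,seed,z,win=22,hsv=None,fn=None):
    "centroid of largest component of mask fn(hsv) near seed"
    h=cv2.cvtColor(im,cv2.COLOR_RGB2HSV).astype(int); m=fn(h).astype(np.uint8)
    w=np.zeros_like(m); x,y=map(int,seed); w[max(0,y-win):y+win,max(0,x-win):x+win]=1; m*=w
    n,l,s,cc=cv2.connectedComponentsWithStats(m); i=1+np.argmax(s[1:,4]); 
    ct=max(cv2.findContours((l==i).astype(np.uint8),0,1)[0],key=cv2.contourArea)
    return cc[i],s[i],ct
E
python3 - <<'E'
from h import *
im=get_image('top');c=camera_info('top')
h=cv2.cvtColor(im,cv2.COLOR_RGB2HSV)
for n,p in dict(jar=(269,239),pot=(233,264),blk=(315,242),sw=(360,245),lw=(405,262),bench=(200,300),tray=(258,205),tray2=(335,200),ring=(241,178)).items(): print(n,h[p[1],p[0]],ray(c,p,.02))
for n,p in dict(m=[(229,157),(294,166),(287,213),(221,205)],s=[(334,160),(401,159),(403,207),(336,208)]).items():
    q=ray(c,p,.018);print(n,q,q.mean(0))
cv2.imwrite('pics/c.png',cv2.resize(im[145:295,210:430,::-1],None,fx=3.6,fy=3.6,interpolation=2))
E
```

```text
jar [135  26  20] [[0.45967457 0.15924019]]
pot [ 26  32 128] [[0.37607669 0.28141876]]
blk [ 16 143 121] [[0.44753826 0.00311094]]
sw [ 23 188 129] [[ 0.43516105 -0.14953088]]
lw [ 22 190 117] [[ 0.37483197 -0.3013311 ]]
bench [ 24  42 127] [[0.25575558 0.39269548]]
tray [17 25 91] [[0.57722804 0.19710362]]
tray2 [16 56 78] [[ 0.59128711 -0.06761388]]
ring [60 27 38] [[0.67291748 0.25678409]]
m [[0.74930158 0.30031834]
 [0.71357102 0.07257865]
 [0.5485172  0.09765721]
 [0.57918153 0.32536129]] [0.64764283 0.19897887]
s [[ 0.73339803 -0.06712536]
 [ 0.73479025 -0.30260174]
 [ 0.56420853 -0.30220033]
 [ 0.56371889 -0.07058589]] [ 0.64902893 -0.18562833]
```

View pics/c.png

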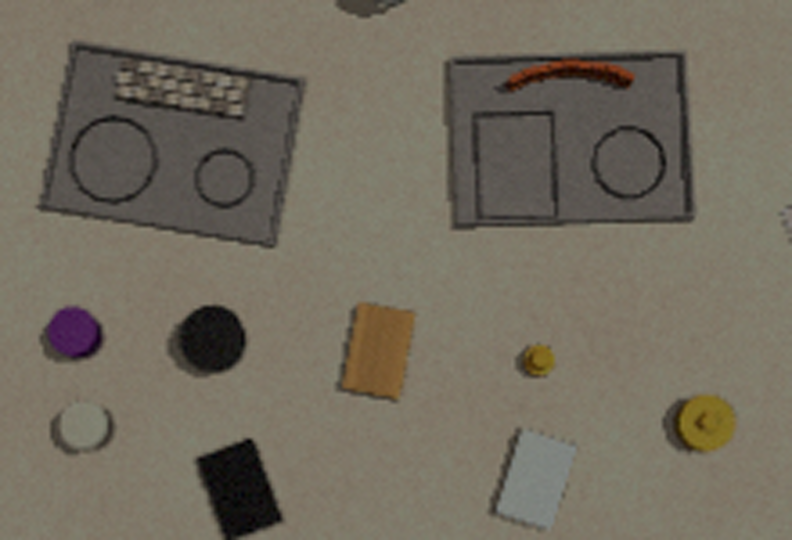

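The crop resolves everything clearly: lid and weight tops are clean discs, and the rings and frame are visible. I'll turn crop pixels into positions at the matching heights and check them against the given sizes.

Run:
```python
from h import *
np.set_printoptions(precision=4,suppress=True)
c=camera_info('top')
P=lambda uv,z: ray(c,(np.array(uv,float).reshape(-1,2)+.5)/3.6-.5+[210,145],z)
# circles: box l,t,r,b in crop
for n,(b,z,d) in dict(jar=((180,306,245,372),.05,62),pot=((59,402,110,451),.062,46),lw=((679,395,735,450),.034,54),sw=((525,346,553,376),.022,30),
  big=((70,117,157,202),.008,'78 in'),small=((195,150,254,207),.008,'50 in'),pring=((592,126,665,198),.008,'64 in')).items():
    q=P([(b[0],(b[1]+b[3])/2),(b[2],(b[1]+b[3])/2),((b[0]+b[2])/2,b[1]),((b[0]+b[2])/2,b[3])],z)
    print(n,q.mean(0),'dia',np.linalg.norm(q[0]-q[1])*1e3,np.linalg.norm(q[2]-q[3])*1e3,d)
def quad(n,p,z):
    q=P(p,z); e=[np.linalg.norm(q[i]-q[(i+1)%4])*1e3 for i in range(4)]
    x=(q[0]+q[1]-q[2]-q[3]); y=(q[0]+q[3]-q[1]-q[2])
    print(n,q.mean(0),'edges',np.array(e),'yaw',np.arctan2(x[1],x[0]),np.arctan2(-y[0],y[1])); return q.mean(0),np.arctan2(-y[0],y[1])
quad('blk',[(360,303),(414,312),(398,401),(341,389)],.02)
quad('frame',[(474,113),(553,111),(557,217),(477,220)],.008)
for n,p,o in (('mos',[(72,43),(304,79),(276,245),(40,208)],[(-.025,.055),(-.025,-.055)]),('she',[(447,60),(684,53),(693,217),(454,228)],[(-.025,.055),(-.025,-.055)])):
    m,a=quad(n,p,.018); R=np.array([[np.cos(a),-np.sin(a)],[np.sin(a),np.cos(a)]])
    for v in o: print('   slot',m+R@v)
```

```text
jar [0.4574 0.1579] dia 60.39580762605233 61.45381972541311 62
pot [0.3769 0.2746] dia 47.05993011634673 44.87015108336134 46
lw [ 0.3741 -0.3023] dia 52.91173295018174 51.385631102799785 54
sw [ 0.4353 -0.1472] dia 26.45018301659057 28.331846492126093 30
big [0.6367 0.2575] dia 84.53406927980015 83.75380175024011 78 in
small [0.6165 0.1499] dia 56.924343438891285 55.856555873735154 50 in
pring [ 0.6279 -0.2407] dia 71.09631757826612 71.01869797466551 64 in
blk [0.447  0.0041] edges [51.771  85.4478 54.7126 83.2696] yaw -0.2104421663231861 -0.20058593896693575
frame [ 0.6262 -0.1307] edges [ 76.8718 104.3402  77.1114 105.1432] yaw 0.006108945048375634 0.019941372453641547
mos [0.65   0.1992] edges [229.1833 164.2329 229.6192 164.987 ] yaw -0.17099160104614397 -0.17064506820293285
   slot [0.6347 0.2576]
   slot [0.616  0.1492]
she [ 0.6494 -0.1833] edges [231.4226 162.0013 229.9021 164.9204] yaw 0.015778879444069485 0.027127852395031446
   slot [ 0.6229 -0.129 ]
   slot [ 0.6259 -0.239 ]
```

Measured sizes and distances agree with the given ones (tray edges within 3 mm, slot positions from corners and rings within 3 mm). Next, a helper to turn a world target into move rows.

```bash
cat > go.py <<'E'
import sys,numpy as np
from math import ceil
from scipy.spatial.transform import Rotation as Ro
from workcell import bot
s=bot.state(); R=Ro.from_euler('xyz',s['orientation']).as_matrix(); p=s['tool_pos']
print('t',round(s['t'],2),'p',p.round(4),'rpy',s['orientation'].round(3),'q6',s['q'][5].round(2))
for a in sys.argv[1:]:   # x,y,z waypoints (world)
    g=np.array(list(map(float,a.split(',')))); d=R.T@(g-p)/.05; n=max(1,ceil(abs(d).max()/.95))
    print(a,'total',d.round(2),'rows',n,'each',(d/n).round(3)); p=g
E
python3 go.py .377,.2746,.25 .377,.2746,.05
```

```text
t 0.15 p [0.2027 0.5645 0.2497] rpy [-3.141 -0.     2.797] q6 1.35
.377,.2746,.25 total [-5.24 -4.28 -0.  ] rows 6 each [-0.874 -0.713 -0.   ]
.377,.2746,.05 total [-0.  0.  4.] rows 5 each [-0.     0.001  0.8  ]
```

Call:
apply_moves([
  {"offset": [-0.75, -0.61, 0], "angular": [0, 0, 0]},
  {"offset": [-0.75, -0.61, 0], "angular": [0, 0, 0]},
  {"offset": [-0.75, -0.61, 0], "angular": [0, 0, 0]},
  {"offset": [-0.75, -0.61, 0], "angular": [0, 0, 0]},
  {"offset": [-0.75, -0.61, 0], "angular": [0, 0, 0]},
  {"offset": [-0.75, -0.61, 0], "angular": [0, 0, 0]},
  {"offset": [-0.74, -0.62, 0], "angular": [0, 0, 0]},
  {"offset": [0, 0, 0.6], "angular": [0, 0, 0]},
  {"offset": [0, 0, 0.6], "angular": [0, 0, 0]},
  {"offset": [0, 0, 0.6], "angular": [0, 0, 0]},
  {"offset": [0, 0, 0], "angular": [0, 0, 0]},
  {"offset": [0, 0, 0], "angular": [0, 0, 0]},
], hand=1)

```text
t: 1.65
tool_pos: [0.3774, 0.2749, 0.1615]
orientation: [3.141, 0.001, 2.797]
contact_force: [0.6, 0.9, -0.5]
finger_gap: 0.998
finger_force: 0.0
```

```bash
python3 go.py .377,.2746,.05
python3 - <<'E'
from h import *
cv2.imwrite('pics/w1.png',get_image('wrist')[:,:,::-1]);c=camera_info('wrist')
for n,p in (('pot',(.377,.2746,.062)),('purple',(.46,.28,.062))):
    print(n,cv2.projectPoints(np.array([p]),cv2.Rodrigues(c['R'])[0],c['t'],K(c),c['dist_coeffs'])[0].ravel())
E
```

```text
t 1.65 p [0.3774 0.2749 0.1615] rpy [3.141e+00 1.000e-03 2.797e+00] q6 0.69
.377,.2746,.05 total [ 0.01 -0.01  2.23] rows 3 each [ 0.002 -0.003  0.743]
pot [315.87710836 202.63047276]
purple [361.06156882 301.55859196]
```

View pics/w1.png

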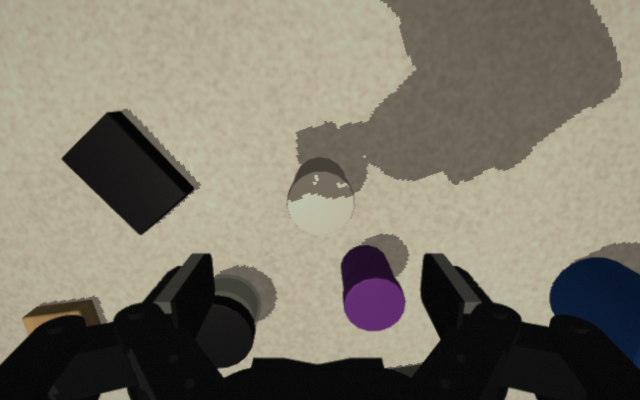

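The wrist view puts the pot lid at (321,203), against a predicted (316,203), so it is about 3 mm toward +y. I'll descend with that correction and grip.

Call:
apply_moves([
  {"offset": [0, 0.06, 0.55], "angular": [0, 0, 0]},
  {"offset": [0, 0, 0.55], "angular": [0, 0, 0]},
  {"offset": [0, 0, 0.55], "angular": [0, 0, 0]},
  {"offset": [0, 0, 0.55], "angular": [0, 0, 0]},
  {"offset": [0, 0, 0], "angular": [0, 0, 0]},
  {"offset": [0, 0, 0], "angular": [0, 0, 0]},
])

```text
t: 2.45
tool_pos: [0.3791, 0.278, 0.0521]
orientation: [3.14, 0.002, 2.797]
contact_force: [-0.1, 0.5, 0.3]
finger_gap: 1.001
finger_force: 0.0
```

Call:
apply_moves([
  {"offset": [0, 0, 0], "angular": [0, 0, 0]},
  {"offset": [0, 0, 0], "angular": [0, 0, 0]},
  {"offset": [0, 0, 0], "angular": [0, 0, 0]},
  {"offset": [0, 0, 0], "angular": [0, 0, 0]},
  {"offset": [0, 0, 0], "angular": [0, 0, 0]},
  {"offset": [0, 0, 0], "angular": [0, 0, 0]},
  {"offset": [0, 0, 0], "angular": [0, 0, 0]},
  {"offset": [0, 0, 0], "angular": [0, 0, 0]},
], hand=0, newtons=40)

```text
t: 3.45
tool_pos: [0.3787, 0.2778, 0.0513]
orientation: [3.141, 0.001, 2.797]
contact_force: [-0.4, -1.0, 7.4]
finger_gap: 0.525
finger_force: 40.2
```

Call:
apply_moves([
  {"offset": [0, 0, -0.3], "angular": [0, 0, 0]},
  {"offset": [0, 0, -0.5], "angular": [0, 0, 0]},
  {"offset": [0, 0, -0.7], "angular": [0, 0, 0]},
  {"offset": [0, 0, -0.7], "angular": [0, 0, 0]},
  {"offset": [0, 0, 0], "angular": [0, 0, 0]},
  {"offset": [0, 0, 0], "angular": [0, 0, 0]},
])

```text
t: 4.2
tool_pos: [0.378, 0.2775, 0.1602]
orientation: [3.142, -0.0, 2.797]
contact_force: [-0.1, -0.1, -1.1]
finger_gap: 0.522
finger_force: 40.9
```

```bash
python3 go.py .627,-.240,.161 .627,-.240,.055
python3 - <<'E'
from h import *
cv2.imwrite('pics/w2.png',get_image('wrist')[:,:,::-1])
E
```

```text
t 4.2 p [0.378  0.2775 0.1602] rpy [ 3.142 -0.     2.797] q6 0.7
.627,-.240,.161 total [-8.19 -8.06 -0.02] rows 9 each [-0.91  -0.895 -0.002]
.627,-.240,.055 total [-0.   -0.    2.12] rows 3 each [-0.    -0.     0.707]
```

View pics/w2.png

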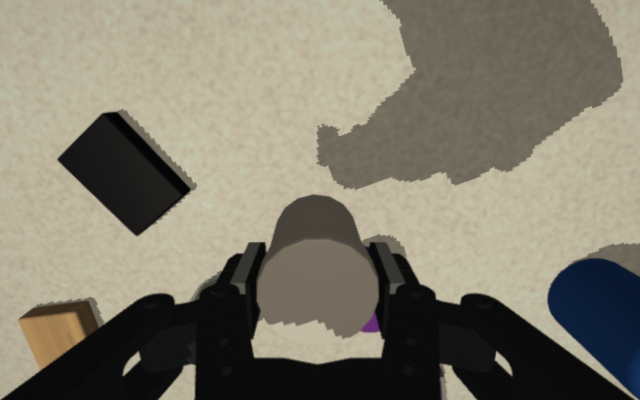

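The pot is held upright between the pads at (317,290) with the gap at 44 mm, and only the empty bench remains below. I'll carry it to the ring.

Call:
apply_moves([
  {"offset": [-0.44, -0.43, 0], "angular": [0, 0, 0]},
  {"offset": [-0.75, -0.75, 0], "angular": [0, 0, 0]},
  {"offset": [-0.75, -0.75, 0], "angular": [0, 0, 0]},
  {"offset": [-0.75, -0.75, 0], "angular": [0, 0, 0]},
  {"offset": [-0.75, -0.75, 0], "angular": [0, 0, 0]},
  {"offset": [-0.75, -0.75, 0], "angular": [0, 0, 0]},
  {"offset": [-0.75, -0.75, 0], "angular": [0, 0, 0]},
  {"offset": [-0.75, -0.73, 0], "angular": [0, 0, 0]},
  {"offset": [-0.75, -0.73, 0], "angular": [0, 0, 0]},
  {"offset": [-0.75, -0.72, 0], "angular": [0, 0, 0]},
  {"offset": [-0.6, -0.6, 0], "angular": [0, 0, 0]},
  {"offset": [-0.4, -0.35, 0], "angular": [0, 0, 0]},
])

```text
t: 5.75
tool_pos: [0.6269, -0.2418, 0.1583]
orientation: [3.141, -0.003, 2.795]
contact_force: [0.7, -0.4, 0.2]
finger_gap: 0.526
finger_force: 41.0
```

Call:
apply_moves([
  {"offset": [0, 0, 0.3], "angular": [0, 0, 0]},
  {"offset": [0, 0, 0.4], "angular": [0, 0, 0]},
  {"offset": [0, 0, 0.3], "angular": [0, 0, 0]},
  {"offset": [0, 0, 0.3], "angular": [0, 0, 0]},
  {"offset": [0, 0, 0], "angular": [0, 0, 0]},
  {"offset": [0, 0, 0], "angular": [0, 0, 0]},
])

```text
t: 6.5
tool_pos: [0.6275, -0.2401, 0.0959]
orientation: [-3.142, 0.001, 2.797]
contact_force: [-0.1, -0.4, -0.9]
finger_gap: 0.521
finger_force: 41.0
```

```bash
python3 go.py .627,-.240,.056
python3 - <<'E'
from h import *
cv2.imwrite('pics/w3.png',get_image('wrist')[:,:,::-1]);c=camera_info('wrist')
for n,p in (('ring',(.627,-.24,.008)),('frame',(.625,-.13,.008)),('block',(.447,.004,.02))):
    print(n,cv2.projectPoints(np.array([p]),cv2.Rodrigues(c['R'])[0],c['t'],K(c),c['dist_coeffs'])[0].ravel())
E
```

```text
t 6.5 p [ 0.6275 -0.2401  0.0959] rpy [-3.142e+00  1.000e-03  2.797e+00] q6 -0.21
.627,-.240,.056 total [ 0.01 -0.    0.8 ] rows 1 each [ 0.011 -0.001  0.799]
ring [317.06883134 207.64445152]
frame [484.93292972 147.00892888]
block [ 699.95410694 -327.79223982]
```

View pics/w3.png

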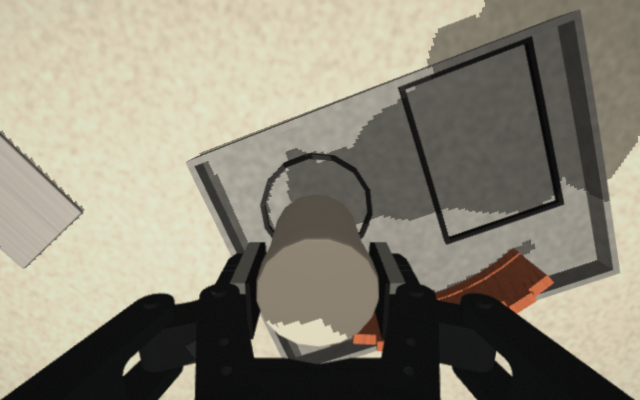

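The ring centre at (317,208) matches the prediction. The frame centre measured (485,143) against a predicted (485,147), so I'll use x=0.6235. Now lowering the pot.

Call:
apply_moves([
  {"offset": [0, 0, 0.4], "angular": [0, 0, 0]},
  {"offset": [0, 0, 0.25], "angular": [0, 0, 0]},
  {"offset": [0, 0, 0.1], "angular": [0, 0, 0]},
  {"offset": [0, 0, 0.04], "angular": [0, 0, 0]},
  {"offset": [0, 0, 0], "angular": [0, 0, 0]},
  {"offset": [0, 0, 0], "angular": [0, 0, 0]},
])

```text
t: 7.3
tool_pos: [0.6275, -0.2403, 0.0562]
orientation: [-3.141, 0.001, 2.797]
contact_force: [0.1, 0.5, -1.3]
finger_gap: 0.525
finger_force: 41.0
```

Call:
apply_moves([
  {"offset": [0, 0, 0.02], "angular": [0, 0, 0]},
  {"offset": [0, 0, 0], "angular": [0, 0, 0]},
])

```text
t: 7.55
tool_pos: [0.6276, -0.2403, 0.0554]
orientation: [-3.141, 0.001, 2.797]
contact_force: [-0.3, 0.8, 3.1]
finger_gap: 0.523
finger_force: 41.2
```

Call:
apply_moves([
  {"offset": [0, 0, 0], "angular": [0, 0, 0]},
  {"offset": [0, 0, 0], "angular": [0, 0, 0]},
  {"offset": [0, 0, 0], "angular": [0, 0, 0]},
  {"offset": [0, 0, 0], "angular": [0, 0, 0]},
  {"offset": [0, 0, -0.3], "angular": [0, 0, 0]},
  {"offset": [0, 0, -0.6], "angular": [0, 0, 0]},
  {"offset": [0, 0, -0.8], "angular": [0, 0, 0]},
  {"offset": [0, 0, -0.6], "angular": [0, 0, 0]},
  {"offset": [0, 0, 0], "angular": [0, 0, 0]},
], hand=0.8)

```text
t: 8.68
tool_pos: [0.6288, -0.2411, 0.1744]
orientation: [-3.14, 0.006, 2.797]
contact_force: [-0.6, -0.3, 0.2]
finger_gap: 0.802
finger_force: 0.0
```

```bash
python3 go.py .447,.004,.17
python3 - <<'E'
from h import *
im=get_image('wrist');cv2.imwrite('pics/w4.png',im[:,:,::-1]);c=camera_info('wrist')
for n,p in (('potlid',(.6276,-.2403,.066)),('ring',(.627,-.24,.008))):
    print(n,cv2.projectPoints(np.array([p]),cv2.Rodrigues(c['R'])[0],c['t'],K(c),c['dist_coeffs'])[0].ravel())
E
```

```text
t 8.68 p [ 0.6288 -0.2411  0.1744] rpy [-3.14   0.006  2.797] q6 -0.21
.447,.004,.17 total [5.08 3.38 0.05] rows 6 each [0.847 0.564 0.009]
potlid [317.29903723 199.4816799 ]
ring [317.43655238 178.64695697]
```

View pics/w4.png

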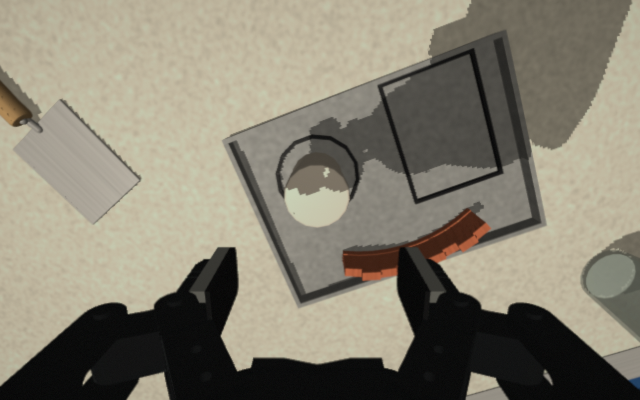

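The pot stands in its ring, with the lid at (317,194) against an ideal (317,199), about 3 mm off. Next is the block.

Call:
apply_moves([
  {"offset": [0.5, 0.33, 0], "angular": [0, 0, 0]},
  {"offset": [0.8, 0.53, 0], "angular": [0, 0, 0]},
  {"offset": [0.8, 0.53, 0], "angular": [0, 0, 0]},
  {"offset": [0.8, 0.53, 0], "angular": [0, 0, 0]},
  {"offset": [0.8, 0.53, 0], "angular": [0, 0, 0]},
  {"offset": [0.8, 0.53, 0], "angular": [0, 0, 0]},
  {"offset": [0.58, 0.4, 0], "angular": [0, 0, 0]},
  {"offset": [0, 0, 0], "angular": [0, 0, -1]},
  {"offset": [0, 0, 0], "angular": [0, 0, 0]},
  {"offset": [0, 0, 0], "angular": [0, 0, 0]},
  {"offset": [0, 0, 0], "angular": [0, 0, 0]},
], hand=0.85)

```text
t: 10.1
tool_pos: [0.4453, 0.0045, 0.1695]
orientation: [3.141, -0.001, 2.934]
contact_force: [0.0, 0.2, 0.7]
finger_gap: 0.847
finger_force: 0.0
```

```bash
python3 go.py
python3 - <<'E'
from h import *
c=camera_info('wrist');im=get_image('wrist')
p=cv2.projectPoints(np.array([(.447,.004,.02)]),cv2.Rodrigues(c['R'])[0],c['t'],K(c),c['dist_coeffs'])[0].ravel();print(p)
# top face is brightest wood: hue 8-22, sat high
m,s,ct=blob(im,c,p,.02,win=110,fn=lambda h:(h[...,0]>6)&(h[...,0]<24)&(h[...,1]>90))
r=cv2.minAreaRect(ct);q=ray(c,cv2.boxPoints(r),.02);print(r,q.round(4),q.mean(0),[np.linalg.norm(q[i]-q[i-1]).round(4) for i in range(4)],[np.arctan2(*(q[i]-q[i-1])[::-1]).round(3) for i in range(4)])
cv2.polylines(im,[cv2.boxPoints(r).astype(int)],1,(255,0,0));cv2.imwrite('pics/w5.png',im[:,:,::-1])
E
```

```text
t 10.1 p [0.4453 0.0045 0.1695] rpy [ 3.141e+00 -1.000e-03  2.934e+00] q6 -0.08
[316.77335627 187.16009329]
((317.0, 184.0), (102.0, 70.0), 90.0) [[ 0.3989 -0.0134]
 [ 0.4101  0.0398]
 [ 0.494   0.0245]
 [ 0.4818 -0.0334]] [0.44618093 0.00435921] [np.float64(0.0853), np.float64(0.0544), np.float64(0.0853), np.float64(0.0591)] [np.float64(2.906), np.float64(1.363), np.float64(-0.18), np.float64(-1.778)]
```

View pics/w5.png

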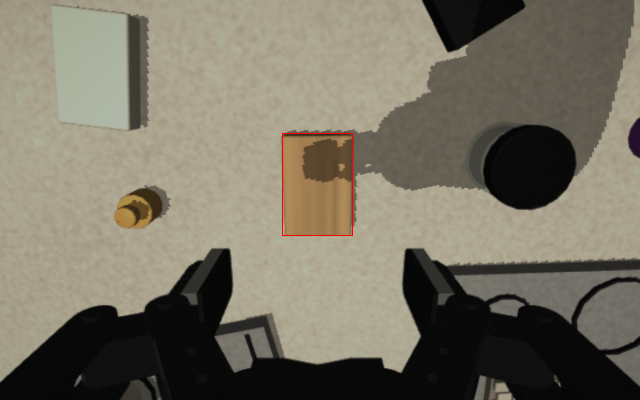

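The block is squared up between the fingers, with its face centred at (317,184) and its yaw matched. I'll descend and feel for the bench.

Call:
apply_moves([
  {"offset": [0, 0, 0.6], "angular": [0, 0, 0]},
  {"offset": [0, 0, 0.7], "angular": [0, 0, 0]},
  {"offset": [0, 0, 0.6], "angular": [0, 0, 0]},
  {"offset": [0, 0, 0.5], "angular": [0, 0, 0]},
  {"offset": [0, 0, 0.1], "angular": [0, 0, 0]},
  {"offset": [0, 0, 0], "angular": [0, 0, 0]},
  {"offset": [0, 0, 0], "angular": [0, 0, 0]},
])

```text
t: 11.02
tool_pos: [0.4462, 0.0045, 0.046]
orientation: [-3.142, 0.002, 2.936]
contact_force: [-0.2, -0.2, 0.6]
finger_gap: 0.85
finger_force: 0.0
```

Call:
apply_moves([
  {"offset": [0, 0, 0.1], "angular": [0, 0, 0]},
  {"offset": [0, 0, 0.1], "angular": [0, 0, 0]},
  {"offset": [0, 0, 0], "angular": [0, 0, 0]},
  {"offset": [0, 0, 0], "angular": [0, 0, 0]},
])

```text
t: 11.52
tool_pos: [0.4453, 0.0048, 0.0348]
orientation: [3.141, -0.0, 2.936]
contact_force: [-0.4, -0.8, 1.1]
finger_gap: 0.849
finger_force: 0.0
```

Call:
apply_moves([
  {"offset": [0, 0, 0.08], "angular": [0, 0, 0]},
  {"offset": [0, 0, 0.08], "angular": [0, 0, 0]},
  {"offset": [0, 0, 0], "angular": [0, 0, 0]},
  {"offset": [0, 0, 0], "angular": [0, 0, 0]},
])

```text
t: 12.02
tool_pos: [0.4453, 0.0048, 0.0267]
orientation: [3.142, -0.0, 2.936]
contact_force: [0.4, -0.3, -1.0]
finger_gap: 0.852
finger_force: 0.0
```

Call:
apply_moves([
  {"offset": [0, 0, 0.04], "angular": [0, 0, 0]},
  {"offset": [0, 0, 0.04], "angular": [0, 0, 0]},
  {"offset": [0, 0, 0], "angular": [0, 0, 0]},
])

```text
t: 12.4
tool_pos: [0.4452, 0.0048, 0.0226]
orientation: [3.141, -0.0, 2.936]
contact_force: [0.0, 0.0, 0.1]
finger_gap: 0.847
finger_force: 0.0
```

Call:
apply_moves([
  {"offset": [0, 0, 0.04], "angular": [0, 0, 0]},
  {"offset": [0, 0, 0.04], "angular": [0, 0, 0]},
  {"offset": [0, 0, 0], "angular": [0, 0, 0]},
])

```text
t: 12.78
tool_pos: [0.4452, 0.0049, 0.0186]
orientation: [3.141, -0.0, 2.936]
contact_force: [0.1, 0.0, 0.8]
finger_gap: 0.849
finger_force: 0.0
```

Call:
apply_moves([
  {"offset": [0, 0, 0.06], "angular": [0, 0, 0]},
  {"offset": [0, 0, 0], "angular": [0, 0, 0]},
  {"offset": [0, 0, 0], "angular": [0, 0, 0]},
])

```text
t: 13.15
tool_pos: [0.4453, 0.0048, 0.0158]
orientation: [3.142, 0.0, 2.936]
contact_force: [0.3, -0.2, 0.3]
finger_gap: 0.848
finger_force: 0.0
```

Call:
apply_moves([
  {"offset": [0, 0, -0.11], "angular": [0, 0, 0]},
  {"offset": [0, 0, 0], "angular": [0, 0, 0]},
])

```text
t: 13.4
tool_pos: [0.4458, 0.0047, 0.022]
orientation: [3.142, 0.001, 2.936]
contact_force: [0.4, 0.1, 0.2]
finger_gap: 0.853
finger_force: 0.0
```

Call:
apply_moves([
  {"offset": [0, 0, 0], "angular": [0, 0, 0]},
  {"offset": [0, 0, 0], "angular": [0, 0, 0]},
  {"offset": [0, 0, 0], "angular": [0, 0, 0]},
  {"offset": [0, 0, 0], "angular": [0, 0, 0]},
  {"offset": [0, 0, 0], "angular": [0, 0, 0]},
  {"offset": [0, 0, 0], "angular": [0, 0, 0]},
], hand=0, newtons=45)

```text
t: 14.15
tool_pos: [0.4456, 0.0047, 0.0217]
orientation: [-3.142, 0.001, 2.936]
contact_force: [-0.8, -0.3, 6.2]
finger_gap: 0.645
finger_force: 48.1
```

Call:
apply_moves([
  {"offset": [0, 0, -0.3], "angular": [0, 0, 0]},
  {"offset": [0, 0, -0.5], "angular": [0, 0, 0]},
  {"offset": [0, 0, -0.6], "angular": [0, 0, 0]},
  {"offset": [0, 0, -0.6], "angular": [0, 0, -1]},
  {"offset": [0, 0, 0], "angular": [0, 0, -0.6]},
  {"offset": [0, 0, 0], "angular": [0, 0, 0]},
  {"offset": [0, 0, 0], "angular": [0, 0, 0]},
])

```text
t: 15.02
tool_pos: [0.4451, 0.0049, 0.1212]
orientation: [3.141, -0.001, -3.125]
contact_force: [-0.5, -0.8, -0.4]
finger_gap: 0.645
finger_force: 47.6
```

```bash
python3 go.py .6235,-.130,.12
python3 - <<'E'
from h import *
cv2.imwrite('pics/w6.png',get_image('wrist')[:,:,::-1])
E
```

```text
t 15.03 p [0.4451 0.0049 0.1212] rpy [ 3.141e+00 -1.000e-03 -3.125e+00] q6 -0.3
.6235,-.130,.12 total [-3.52 -2.76  0.02] rows 4 each [-0.881 -0.689  0.005]
```

View pics/w6.png

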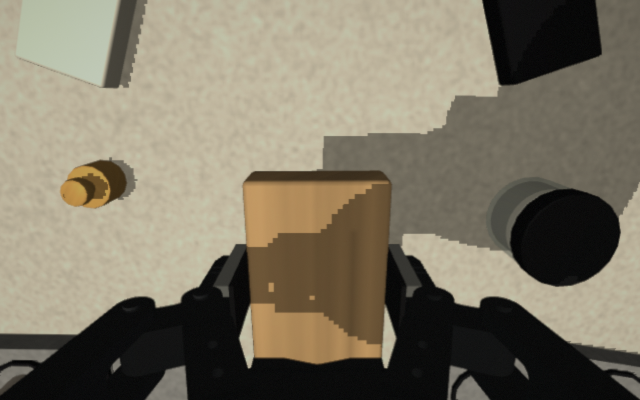

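The block is held square and level between the pads, centred at about (318,270). I'll carry it to the frame.

Call:
apply_moves([
  {"offset": [-0.5, -0.4, 0], "angular": [0, 0, 0]},
  {"offset": [-0.8, -0.62, 0], "angular": [0, 0, 0]},
  {"offset": [-0.8, -0.62, 0], "angular": [0, 0, 0]},
  {"offset": [-0.8, -0.62, 0], "angular": [0, 0, 0]},
  {"offset": [-0.62, -0.5, 0], "angular": [0, 0, 0]},
  {"offset": [0, 0, 0.4], "angular": [0, 0, 0]},
  {"offset": [0, 0, 0.5], "angular": [0, 0, 0]},
  {"offset": [0, 0, 0.5], "angular": [0, 0, 0]},
  {"offset": [0, 0, 0.3], "angular": [0, 0, 0]},
  {"offset": [0, 0, 0], "angular": [0, 0, 0]},
  {"offset": [0, 0, 0], "angular": [0, 0, 0]},
  {"offset": [0, 0, 0], "angular": [0, 0, 0]},
])

```text
t: 16.58
tool_pos: [0.6245, -0.1302, 0.0376]
orientation: [-3.141, 0.002, -3.123]
contact_force: [-0.5, -0.3, -0.7]
finger_gap: 0.641
finger_force: 47.7
```

```bash
python3 go.py .6235,-.130,.0257
```

```text
t 16.57 p [ 0.6245 -0.1302  0.0376] rpy [-3.141e+00  2.000e-03 -3.123e+00] q6 -0.43
.6235,-.130,.0257 total [0.02 0.01 0.24] rows 1 each [0.021 0.005 0.238]
```

Call:
apply_moves([
  {"offset": [0.02, 0, 0.1], "angular": [0, 0, 0]},
  {"offset": [0, 0, 0.06], "angular": [0, 0, 0]},
  {"offset": [0, 0, 0.04], "angular": [0, 0, 0]},
  {"offset": [0, 0, 0.02], "angular": [0, 0, 0]},
  {"offset": [0, 0, 0], "angular": [0, 0, 0]},
])

```text
t: 17.2
tool_pos: [0.6227, -0.1299, 0.0258]
orientation: [3.142, -0.0, -3.123]
contact_force: [-3.4, 0.1, 4.5]
finger_gap: 0.645
finger_force: 48.2
```

Call:
apply_moves([
  {"offset": [0, 0, 0.02], "angular": [0, 0, 0]},
  {"offset": [0, 0, 0], "angular": [0, 0, 0]},
  {"offset": [0, 0, 0], "angular": [0, 0, 0]},
])

```text
t: 17.58
tool_pos: [0.6227, -0.1299, 0.0257]
orientation: [-3.141, -0.0, -3.123]
contact_force: [-6.9, 1.3, 13.0]
finger_gap: 0.642
finger_force: 49.2
```

Call:
apply_moves([
  {"offset": [0, 0, 0], "angular": [0, 0, 0]},
  {"offset": [0, 0, 0], "angular": [0, 0, 0]},
  {"offset": [0, 0, 0], "angular": [0, 0, 0]},
  {"offset": [0, 0, -0.2], "angular": [0, 0, 0]},
  {"offset": [0, 0, -0.7], "angular": [0, 0, 0]},
  {"offset": [0, 0, -0.8], "angular": [0, 0, 0]},
  {"offset": [0, 0, -0.9], "angular": [0, 0, 0]},
  {"offset": [0, 0, -0.4], "angular": [0, 0, 0]},
  {"offset": [0, 0, 0], "angular": [0, 0, 0]},
  {"offset": [0, 0, 0], "angular": [0, 0, 0]},
  {"offset": [0, 0, 0], "angular": [0, 0, 0]},
], hand=0.8)

```text
t: 18.95
tool_pos: [0.6219, -0.1296, 0.1722]
orientation: [3.14, -0.003, -3.123]
contact_force: [0.3, 0.5, -1.0]
finger_gap: 0.801
finger_force: 0.0
```

```bash
python3 go.py .374,-.302,.176
python3 - <<'E'
from h import *
c=camera_info('wrist');im=get_image('wrist')
p=cv2.projectPoints(np.array([(.6235,-.13,.024)]),cv2.Rodrigues(c['R'])[0],c['t'],K(c),c['dist_coeffs'])[0].ravel();print(p)
m,s,ct=blob(im,c,p,.02,win=75,fn=lambda h:(h[...,0]>8)&(h[...,0]<24)&(h[...,1]>90))
r=cv2.minAreaRect(ct);q=ray(c,cv2.boxPoints(r),.024);print(r,q.mean(0),[np.linalg.norm(q[i]-q[i-1]).round(4) for i in range(4)],[np.arctan2(*(q[i]-q[i-1])[::-1]).round(3) for i in range(4)])
cv2.imwrite('pics/w7.png',im[:,:,::-1])
E
```

```text
t 18.95 p [ 0.6219 -0.1296  0.1722] rpy [ 3.140e+00 -3.000e-03 -3.123e+00] q6 -0.43
.374,-.302,.176 total [ 5.02 -3.36 -0.07] rows 6 each [ 0.837 -0.559 -0.011]
[316.1609889  187.69403269]
((316.5, 186.0), (102.0, 71.0), 90.0) [ 0.6238368  -0.12971859] [np.float64(0.0851), np.float64(0.055), np.float64(0.0851), np.float64(0.0597)] [np.float64(3.131), np.float64(1.589), np.float64(0.045), np.float64(-1.553)]
```

View pics/w7.png

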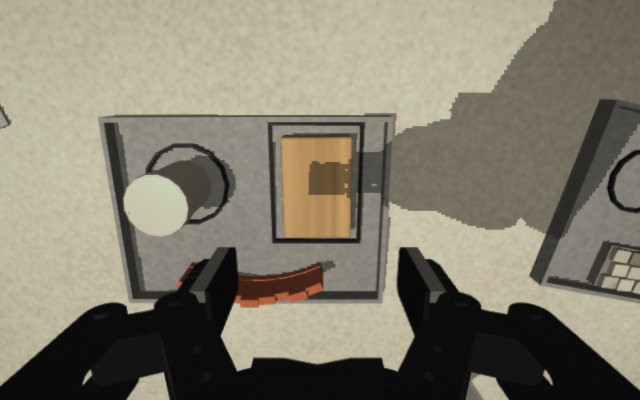

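The block lies flat within the frame at (317,186), centre (0.6238,-0.1297), yaw about 0.02. Now the large weight.

Call:
apply_moves([
  {"offset": [0.5, -0.34, 0], "angular": [0, 0, 0]},
  {"offset": [0.8, -0.53, 0], "angular": [0, 0, 0]},
  {"offset": [0.8, -0.53, 0], "angular": [0, 0, 0]},
  {"offset": [0.8, -0.53, 0], "angular": [0, 0, 0]},
  {"offset": [0.8, -0.53, 0], "angular": [0, 0, 0]},
  {"offset": [0.8, -0.53, 0], "angular": [0, 0, 0]},
  {"offset": [0.52, -0.37, 0], "angular": [0, 0, 0]},
  {"offset": [0, 0, 0], "angular": [0, 0, 0]},
  {"offset": [0, 0, 0], "angular": [0, 0, 0]},
  {"offset": [0, 0, 0], "angular": [0, 0, 0]},
], hand=1)

```text
t: 20.25
tool_pos: [0.3755, -0.3019, 0.174]
orientation: [3.141, -0.0, -3.122]
contact_force: [-0.4, -1.1, -0.1]
finger_gap: 1.003
finger_force: 0.0
```

```bash
cat > wb.py <<'E'
# wrist measure of a round thing: x y z_top, hsv test
import sys; from h import *
x,y,z,win=map(float,sys.argv[1:5]); fn=eval(sys.argv[5])
c=camera_info('wrist');im=get_image('wrist')
p=cv2.projectPoints(np.array([(x,y,z)]),cv2.Rodrigues(c['R'])[0],c['t'],K(c),c['dist_coeffs'])[0].ravel()
m,s,ct=blob(im,c,p,z,win=int(win),fn=fn)
(u,v),r=cv2.minEnclosingCircle(ct); q=ray(c,[(u,v),(u-r,v),(u+r,v)],z)
b=ray(c,[(s[0],v),(s[0]+s[2],v)],z)
print('pred',p.round(1),'bbox',s,'circ',round(u,1),round(v,1),round(r,1),'world',q[0].round(4),'dia',np.linalg.norm(q[1]-q[2]).round(4),'bboxmid',b.mean(0).round(4),'w',np.linalg.norm(b[0]-b[1]).round(4))
E
python3 wb.py .374 -.302 .034 90 'lambda h:(h[...,0]>15)&(h[...,0]<32)&(h[...,1]>130)'; python3 go.py .374,-.302,.022
```

```text
pred [316.7 186.2] bbox [ 284  147   68   71 3732] circ 317.5 181.8 35.4 world [ 0.3705 -0.3015] dia 0.0553 bboxmid [ 0.3705 -0.3011] w 0.053
t 20.3 p [ 0.3755 -0.302   0.1741] rpy [ 3.141 -0.    -3.122] q6 -0.97
.374,-.302,.022 total [ 0.03 -0.    3.04] rows 4 each [ 0.007 -0.     0.761]
```

Call:
apply_moves([
  {"offset": [0.05, 0, 0.6], "angular": [0, 0, 0]},
  {"offset": [0, 0, 0.7], "angular": [0, 0, 0]},
  {"offset": [0, 0, 0.7], "angular": [0, 0, 0]},
  {"offset": [0, 0, 0.6], "angular": [0, 0, 0]},
  {"offset": [0, 0, 0.34], "angular": [0, 0, 0]},
  {"offset": [0, 0, 0.1], "angular": [0, 0, 0]},
  {"offset": [0, 0, 0], "angular": [0, 0, 0]},
  {"offset": [0, 0, 0], "angular": [0, 0, 0]},
])

```text
t: 21.3
tool_pos: [0.373, -0.3033, 0.0234]
orientation: [-3.14, 0.001, -3.123]
contact_force: [0.2, 0.3, 0.1]
finger_gap: 0.999
finger_force: 0.0
```

Call:
apply_moves([
  {"offset": [0, 0, 0], "angular": [0, 0, 0]},
  {"offset": [0, 0, 0], "angular": [0, 0, 0]},
  {"offset": [0, 0, 0], "angular": [0, 0, 0]},
  {"offset": [0, 0, 0], "angular": [0, 0, 0]},
  {"offset": [0, 0, 0], "angular": [0, 0, 0]},
  {"offset": [0, 0, 0], "angular": [0, 0, 0]},
  {"offset": [0, 0, 0], "angular": [0, 0, 0]},
  {"offset": [0, 0, 0], "angular": [0, 0, 0]},
], hand=0, newtons=80)

```text
t: 22.3
tool_pos: [0.3728, -0.3028, 0.0232]
orientation: [-3.141, 0.001, -3.123]
contact_force: [-0.7, 2.7, 7.7]
finger_gap: 0.615
finger_force: 83.9
```

Call:
apply_moves([
  {"offset": [0, 0, -0.2], "angular": [0, 0, 0]},
  {"offset": [0, 0, -0.4], "angular": [0, 0, 0]},
  {"offset": [0, 0, -0.5], "angular": [0, 0, 0]},
  {"offset": [0, 0, -0.5], "angular": [0, 0, 0]},
  {"offset": [0, 0, -0.5], "angular": [0, 0, 0]},
  {"offset": [0, 0, -0.4], "angular": [0, 0, 0]},
  {"offset": [0, 0, 0], "angular": [0, 0, 0]},
  {"offset": [0, 0, 0], "angular": [0, 0, 0]},
])

```text
t: 23.3
tool_pos: [0.3721, -0.3021, 0.1462]
orientation: [3.14, -0.001, -3.123]
contact_force: [-0.6, 0.0, -5.3]
finger_gap: 0.612
finger_force: 84.8
```

```bash
python3 go.py .6238,-.1297,.147
python3 - <<'E'
from h import *
cv2.imwrite('pics/w8.png',get_image('wrist')[:,:,::-1])
E
```

```text
t 23.3 p [ 0.3721 -0.3021  0.1462] rpy [ 3.140e+00 -1.000e-03 -3.123e+00] q6 -0.97
.6238,-.1297,.147 total [-5.1   3.36 -0.02] rows 6 each [-0.849  0.559 -0.003]
```

View pics/w8.png

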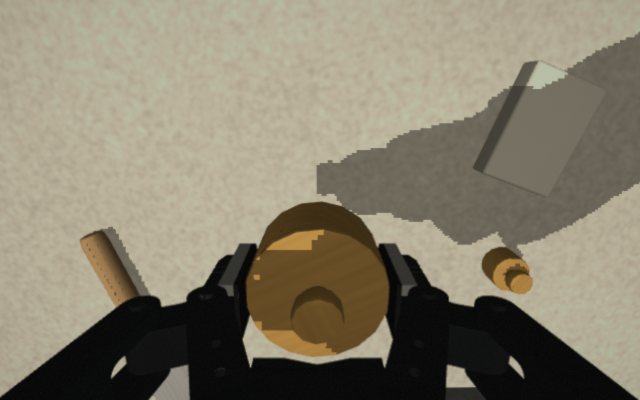

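The weight is held upright, centred at (317,283). Carrying it to the block.

Call:
apply_moves([
  {"offset": [-0.4, 0.26, 0], "angular": [0, 0, 0]},
  {"offset": [-0.7, 0.46, 0], "angular": [0, 0, 0]},
  {"offset": [-0.75, 0.5, 0], "angular": [0, 0, 0]},
  {"offset": [-0.75, 0.5, 0], "angular": [0, 0, 0]},
  {"offset": [-0.75, 0.5, 0], "angular": [0, 0, 0]},
  {"offset": [-0.75, 0.5, 0], "angular": [0, 0, 0]},
  {"offset": [-0.6, 0.4, 0], "angular": [0, 0, 0]},
  {"offset": [-0.4, 0.24, 0], "angular": [0, 0, 0]},
  {"offset": [0, 0, 0.3], "angular": [0, 0, 0]},
  {"offset": [0, 0, 0.5], "angular": [0, 0, 0]},
  {"offset": [0, 0, 0.5], "angular": [0, 0, 0]},
  {"offset": [0, 0, 0.3], "angular": [0, 0, 0]},
])

```text
t: 24.85
tool_pos: [0.6222, -0.1298, 0.0642]
orientation: [3.14, -0.004, -3.124]
contact_force: [0.4, 1.5, -5.6]
finger_gap: 0.608
finger_force: 84.9
```

Call:
apply_moves([
  {"offset": [0, 0, 0], "angular": [0, 0, 0]},
  {"offset": [0, 0, 0], "angular": [0, 0, 0]},
  {"offset": [0, 0, 0], "angular": [0, 0, 0]},
])

```text
t: 25.22
tool_pos: [0.625, -0.1303, 0.0685]
orientation: [-3.141, 0.002, -3.123]
contact_force: [0.5, -0.6, -5.3]
finger_gap: 0.608
finger_force: 84.9
```

```bash
python3 go.py .6238,-.1297,.0472
```

```text
t 25.23 p [ 0.625  -0.1303  0.0685] rpy [-3.141e+00  2.000e-03 -3.123e+00] q6 -0.43
.6238,-.1297,.0472 total [0.02 0.01 0.43] rows 1 each [0.024 0.014 0.427]
```

Call:
apply_moves([
  {"offset": [0.02, 0, 0.2], "angular": [0, 0, 0]},
  {"offset": [0, 0, 0.12], "angular": [0, 0, 0]},
  {"offset": [0, 0, 0.06], "angular": [0, 0, 0]},
  {"offset": [0, 0, 0.02], "angular": [0, 0, 0]},
  {"offset": [0, 0, 0], "angular": [0, 0, 0]},
  {"offset": [0, 0, 0], "angular": [0, 0, 0]},
])

```text
t: 25.98
tool_pos: [0.6235, -0.13, 0.0474]
orientation: [-3.142, 0.0, -3.123]
contact_force: [-0.2, -0.4, -4.7]
finger_gap: 0.611
finger_force: 85.0
```

Call:
apply_moves([
  {"offset": [0, 0, 0.02], "angular": [0, 0, 0]},
  {"offset": [0, 0, 0], "angular": [0, 0, 0]},
  {"offset": [0, 0, 0], "angular": [0, 0, 0]},
])

```text
t: 26.35
tool_pos: [0.6235, -0.1301, 0.0473]
orientation: [-3.141, 0.001, -3.123]
contact_force: [-5.0, 1.9, 6.0]
finger_gap: 0.611
finger_force: 85.8
```

Call:
apply_moves([
  {"offset": [0, 0, 0], "angular": [0, 0, 0]},
  {"offset": [0, 0, 0], "angular": [0, 0, 0]},
  {"offset": [0, 0, 0], "angular": [0, 0, 0]},
  {"offset": [0, 0, -0.2], "angular": [0, 0, 0]},
  {"offset": [0, 0, -0.6], "angular": [0, 0, 0]},
  {"offset": [0, 0, -0.8], "angular": [0, 0, 0]},
  {"offset": [0, 0, -0.7], "angular": [0, 0, 0]},
  {"offset": [0, 0, -0.3], "angular": [0, 0, 0]},
  {"offset": [0, 0, 0], "angular": [0, 0, 0]},
  {"offset": [0, 0, 0], "angular": [0, 0, 0]},
], hand=0.8)

```text
t: 27.6
tool_pos: [0.6227, -0.1297, 0.1745]
orientation: [3.141, -0.002, -3.123]
contact_force: [0.5, -0.3, -0.5]
finger_gap: 0.796
finger_force: 0.0
```

```bash
python3 wb.py .6235 -.13 .058 60 'lambda h:(h[...,0]>19)&(h[...,0]<32)&(h[...,1]>130)';  python3 go.py .4353,-.1472,.177;python3 - <<'E'
from h import *
cv2.imwrite('pics/w9.png',get_image('wrist')[:,:,::-1])
E
```

```text
pred [316.3 197.9] bbox [282 174  12  33 278] circ 288.0 190.0 16.8 world [ 0.618  -0.1503] dia 0.024 bboxmid [ 0.618  -0.1503] w 0.0086
t 27.65 p [ 0.6225 -0.1297  0.1743] rpy [ 3.140e+00 -2.000e-03 -3.123e+00] q6 -0.43
.4353,-.1472,.177 total [ 3.75 -0.28 -0.04] rows 4 each [ 0.938 -0.071 -0.011]
```

View pics/w9.png

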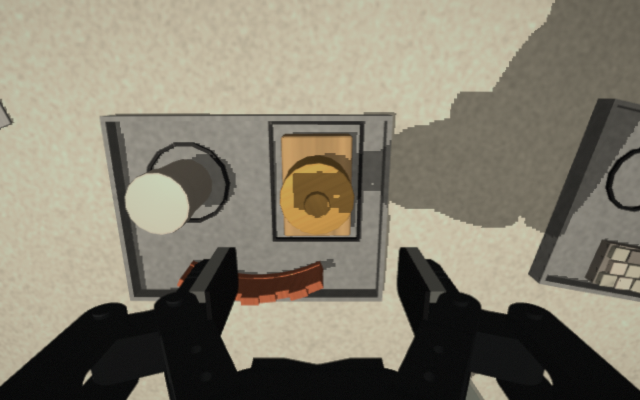

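The large weight's disc is centred at about (317,200) against a predicted (316,198), so it stands mid-block. Next is the small weight.

Call:
apply_moves([
  {"offset": [0.5, -0.04, 0], "angular": [0, 0, 0]},
  {"offset": [0.8, -0.06, 0], "angular": [0, 0, 0]},
  {"offset": [0.8, -0.06, 0], "angular": [0, 0, 0]},
  {"offset": [0.8, -0.06, 0], "angular": [0, 0, 0]},
  {"offset": [0.5, -0.04, 0], "angular": [0, 0, 0]},
  {"offset": [0.35, -0.02, 0.6], "angular": [0, 0, 0]},
  {"offset": [0, 0, 0.4], "angular": [0, 0, 0]},
  {"offset": [0, 0, 0], "angular": [0, 0, 0]},
  {"offset": [0, 0, 0], "angular": [0, 0, 0]},
  {"offset": [0, 0, 0], "angular": [0, 0, 0]},
], hand=0.7)

```text
t: 28.95
tool_pos: [0.4367, -0.1477, 0.1272]
orientation: [-3.141, 0.001, -3.123]
contact_force: [-0.9, -0.3, -0.1]
finger_gap: 0.699
finger_force: 0.0
```

```bash
python3 wb.py .4353 -.1472 .037 60 'lambda h:(h[...,0]>14)&(h[...,0]<32)&(h[...,1]>120)';python3 wb.py .4353 -.1472 .022 60 'lambda h:(h[...,0]>14)&(h[...,0]<32)&(h[...,1]>120)'; python3 go.py .4353,-.1472,.025;python3 - <<'E'
from h import *
cv2.imwrite('pics/w10.png',get_image('wrist')[100:300,200:440,::-1])
E
```

```text
pred [317.6 205.9] bbox [ 298  173   42   47 1533] circ 318.1 196.0 23.2 world [ 0.4287 -0.147 ] dia 0.0297 bboxmid [ 0.4286 -0.1464] w 0.0269
pred [317.5 199.2] bbox [ 298  173   42   47 1536] circ 318.1 196.1 23.2 world [ 0.4331 -0.1468] dia 0.0318 bboxmid [ 0.4331 -0.1462] w 0.0288
t 29.05 p [ 0.4365 -0.1476  0.1269] rpy [-3.141e+00  1.000e-03 -3.123e+00] q6 -0.63
.4353,-.1472,.025 total [0.03 0.01 2.04] rows 3 each [0.009 0.003 0.68 ]
```

View pics/w10.png

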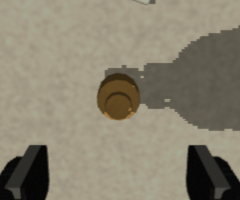

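The small weight's knob is at (319,206), as predicted. Descending and gripping its body.

Call:
apply_moves([
  {"offset": [0.02, 0, 0.5], "angular": [0, 0, 0]},
  {"offset": [0, 0, 0.7], "angular": [0, 0, 0]},
  {"offset": [0, 0, 0.5], "angular": [0, 0, 0]},
  {"offset": [0, 0, 0.25], "angular": [0, 0, 0]},
  {"offset": [0, 0, 0.1], "angular": [0, 0, 0]},
  {"offset": [0, 0, 0], "angular": [0, 0, 0]},
  {"offset": [0, 0, 0], "angular": [0, 0, 0]},
])

```text
t: 29.98
tool_pos: [0.4357, -0.1478, 0.0247]
orientation: [-3.141, 0.001, -3.123]
contact_force: [0.5, 0.3, 0.5]
finger_gap: 0.7
finger_force: 0.0
```

Call:
apply_moves([
  {"offset": [0, 0, 0], "angular": [0, 0, 0]},
  {"offset": [0, 0, 0], "angular": [0, 0, 0]},
  {"offset": [0, 0, 0], "angular": [0, 0, 0]},
  {"offset": [0, 0, 0], "angular": [0, 0, 0]},
  {"offset": [0, 0, 0], "angular": [0, 0, 0]},
  {"offset": [0, 0, 0], "angular": [0, 0, 0]},
  {"offset": [0, 0, 0], "angular": [0, 0, 0]},
  {"offset": [0, 0, 0], "angular": [0, 0, 0]},
], hand=0, newtons=45)

```text
t: 30.98
tool_pos: [0.4354, -0.1476, 0.0244]
orientation: [-3.141, 0.001, -3.123]
contact_force: [-1.1, 1.3, 5.8]
finger_gap: 0.332
finger_force: 44.1
```

Call:
apply_moves([
  {"offset": [0, 0, -0.2], "angular": [0, 0, 0]},
  {"offset": [0, 0, -0.5], "angular": [0, 0, 0]},
  {"offset": [0, 0, -0.6], "angular": [0, 0, 0]},
  {"offset": [0, 0, -0.6], "angular": [0, 0, 0]},
  {"offset": [0, 0, -0.2], "angular": [0, 0, 0]},
  {"offset": [0, 0, 0], "angular": [0, 0, 0]},
  {"offset": [0, 0, 0], "angular": [0, 0, 0]},
])

```text
t: 31.85
tool_pos: [0.4345, -0.147, 0.1275]
orientation: [3.14, -0.001, -3.123]
contact_force: [-0.1, 0.3, -2.0]
finger_gap: 0.329
finger_force: 44.5
```

```bash
python3 go.py .616,.1495,.13;python3 - <<'E'
from h import *
cv2.imwrite('pics/w11.png',get_image('wrist')[130:400,150:490,::-1])
E
```

```text
t 31.85 p [ 0.4345 -0.147   0.1275] rpy [ 3.140e+00 -1.000e-03 -3.123e+00] q6 -0.63
.616,.1495,.13 total [-3.74  5.86 -0.05] rows 7 each [-0.534  0.838 -0.007]
```

View pics/w11.png

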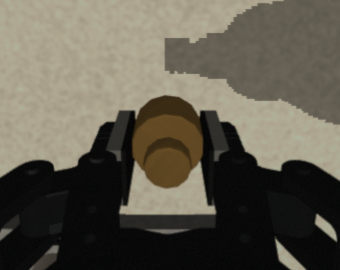

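The small weight is gripped upright. Carrying it to the small ring.

Call:
apply_moves([
  {"offset": [-0.3, 0.46, 0], "angular": [0, 0, 0]},
  {"offset": [-0.5, 0.78, 0], "angular": [0, 0, 0]},
  {"offset": [-0.5, 0.78, 0], "angular": [0, 0, 0]},
  {"offset": [-0.5, 0.78, 0], "angular": [0, 0, 0]},
  {"offset": [-0.5, 0.78, 0], "angular": [0, 0, 0]},
  {"offset": [-0.5, 0.78, 0], "angular": [0, 0, 0]},
  {"offset": [-0.5, 0.8, 0], "angular": [0, 0, 0]},
  {"offset": [-0.44, 0.7, 0], "angular": [0, 0, 0]},
  {"offset": [0, 0, 0.4], "angular": [0, 0, 0]},
  {"offset": [0, 0, 0.6], "angular": [0, 0, 0]},
  {"offset": [0, 0, 0.5], "angular": [0, 0, 0]},
  {"offset": [0, 0, 0.15], "angular": [0, 0, 0]},
])

```text
t: 33.4
tool_pos: [0.6143, 0.1483, 0.0429]
orientation: [-3.141, -0.005, -3.124]
contact_force: [-0.0, -0.6, -1.5]
finger_gap: 0.323
finger_force: 44.7
```

Call:
apply_moves([
  {"offset": [0, 0, 0], "angular": [0, 0, 0]},
  {"offset": [0, 0, 0], "angular": [0, 0, 0]},
  {"offset": [0, 0, 0], "angular": [0, 0, 0]},
])

```text
t: 33.78
tool_pos: [0.6175, 0.1489, 0.0475]
orientation: [3.141, 0.002, -3.123]
contact_force: [0.2, 0.1, -1.3]
finger_gap: 0.332
finger_force: 44.7
```

```bash
python3 go.py .616,.1495,.0284
```

```text
t 33.77 p [0.6175 0.1489 0.0475] rpy [ 3.141e+00  2.000e-03 -3.123e+00] q6 0.01
.616,.1495,.0284 total [0.03 0.01 0.38] rows 1 each [0.03  0.012 0.381]
```

Call:
apply_moves([
  {"offset": [0.02, 0.01, 0.18], "angular": [0, 0, 0]},
  {"offset": [0, 0, 0.1], "angular": [0, 0, 0]},
  {"offset": [0, 0, 0.06], "angular": [0, 0, 0]},
  {"offset": [0, 0, 0.03], "angular": [0, 0, 0]},
  {"offset": [0, 0, 0], "angular": [0, 0, 0]},
  {"offset": [0, 0, 0], "angular": [0, 0, 0]},
])

```text
t: 34.52
tool_pos: [0.6154, 0.1495, 0.0285]
orientation: [-3.142, -0.001, -3.123]
contact_force: [-6.0, 0.4, 5.7]
finger_gap: 0.328
finger_force: 45.6
```

Call:
apply_moves([
  {"offset": [0, 0, 0.02], "angular": [0, 0, 0]},
  {"offset": [0, 0, 0], "angular": [0, 0, 0]},
  {"offset": [0, 0, 0], "angular": [0, 0, 0]},
])

```text
t: 34.9
tool_pos: [0.6154, 0.1495, 0.0285]
orientation: [-3.141, -0.0, -3.123]
contact_force: [-9.0, -1.2, 14.1]
finger_gap: 0.332
finger_force: 46.4
```

Call:
apply_moves([
  {"offset": [0, 0, 0], "angular": [0, 0, 0]},
  {"offset": [0, 0, 0], "angular": [0, 0, 0]},
  {"offset": [0, 0, 0], "angular": [0, 0, 0]},
  {"offset": [0, 0, -0.2], "angular": [0, 0, 0]},
  {"offset": [0, 0, -0.6], "angular": [0, 0, 0]},
  {"offset": [0, 0, -0.8], "angular": [0, 0, 0]},
  {"offset": [0, 0, -0.7], "angular": [0, 0, 0]},
  {"offset": [0, 0, -0.6], "angular": [0, 0, 0]},
  {"offset": [0, 0, 0], "angular": [0, 0, 0]},
  {"offset": [0, 0, 0], "angular": [0, 0, 0]},
], hand=0.6)

```text
t: 36.15
tool_pos: [0.6155, 0.1494, 0.1714]
orientation: [3.141, -0.0, -3.123]
contact_force: [-0.3, -0.8, -0.0]
finger_gap: 0.6
finger_force: 0.0
```

```bash
python3 go.py .4574,.1579,.17;python3 - <<'E'
from h import *
cv2.imwrite('pics/w12.png',get_image('wrist')[:,:,::-1]);c=camera_info('wrist')
for n,p in (('sw knob',(.616,.1495,.041)),('small',(.616,.1495,.008)),('big',(.6357,.2575,.008)),('jar',(.4574,.1579,.05))):
    print(n,cv2.projectPoints(np.array([p]),cv2.Rodrigues(c['R'])[0],c['t'],K(c),c['dist_coeffs'])[0].ravel())
E
```

```text
t 36.15 p [0.6155 0.1494 0.1714] rpy [ 3.141 -0.    -3.123] q6 0.01
.4574,.1579,.17 total [3.16 0.23 0.03] rows 4 each [0.79  0.057 0.007]
sw knob [316.97619111 192.76299528]
small [317.01035342 182.21585206]
big [441.40218116 206.53508436]
jar [335.28745078 -52.39974831]
```

View pics/w12.png

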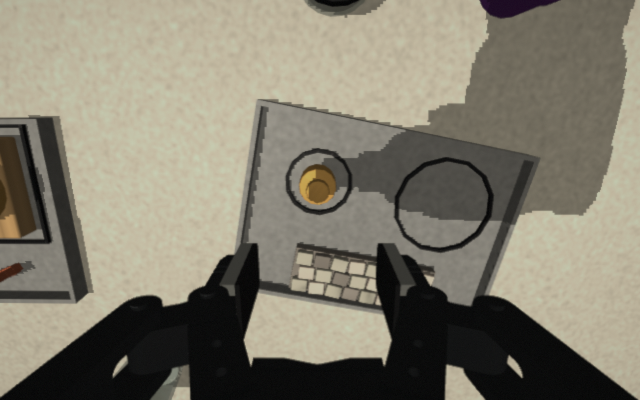

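The small weight is centred in its ring: knob at (318,190), ring at (319,181). The large ring is centred at (444,204), about 2 mm off my estimate, so the target becomes (0.635,0.259). Now the jar.

Call:
apply_moves([
  {"offset": [0.4, 0.04, 0], "angular": [0, 0, 0]},
  {"offset": [0.8, 0.05, 0], "angular": [0, 0, 0]},
  {"offset": [0.8, 0.05, 0], "angular": [0, 0, 0]},
  {"offset": [0.7, 0.05, 0], "angular": [0, 0, 0]},
  {"offset": [0.46, 0.04, 0], "angular": [0, 0, 0]},
  {"offset": [0, 0, 0], "angular": [0, 0, 0]},
  {"offset": [0, 0, 0], "angular": [0, 0, 0]},
  {"offset": [0, 0, 0], "angular": [0, 0, 0]},
], hand=1)

```text
t: 37.2
tool_pos: [0.4581, 0.1579, 0.1715]
orientation: [3.142, -0.0, -3.124]
contact_force: [0.0, 0.2, -0.1]
finger_gap: 0.998
finger_force: 0.0
```

```bash
python3 wb.py .4574 .1579 .05 75 'lambda h:(h[...,2]<40)'; python3 go.py .4574,.1579,.04
```

```text
pred [316.9 193.8] bbox [ 278  150   83   83 5060] circ 319.1 191.2 41.5 world [0.4555 0.1595] dia 0.0606 bboxmid [0.4555 0.1598] w 0.0606
t 37.25 p [0.458  0.1579 0.1715] rpy [ 3.142 -0.    -3.124] q6 0.04
.4574,.1579,.04 total [0.01 0.   2.63] rows 3 each [0.004 0.    0.877]
```

Call:
apply_moves([
  {"offset": [0.04, 0.02, 0.5], "angular": [0, 0, 0]},
  {"offset": [0, 0, 0.7], "angular": [0, 0, 0]},
  {"offset": [0, 0, 0.7], "angular": [0, 0, 0]},
  {"offset": [0, 0, 0.5], "angular": [0, 0, 0]},
  {"offset": [0, 0, 0.2], "angular": [0, 0, 0]},
  {"offset": [0, 0, 0], "angular": [0, 0, 0]},
  {"offset": [0, 0, 0], "angular": [0, 0, 0]},
])

```text
t: 38.12
tool_pos: [0.4564, 0.159, 0.043]
orientation: [3.141, 0.002, -3.123]
contact_force: [0.2, 0.2, -1.0]
finger_gap: 1.0
finger_force: 0.0
```

Call:
apply_moves([
  {"offset": [0, 0, 0], "angular": [0, 0, 0]},
  {"offset": [0, 0, 0], "angular": [0, 0, 0]},
  {"offset": [0, 0, 0], "angular": [0, 0, 0]},
  {"offset": [0, 0, 0], "angular": [0, 0, 0]},
  {"offset": [0, 0, 0], "angular": [0, 0, 0]},
  {"offset": [0, 0, 0], "angular": [0, 0, 0]},
  {"offset": [0, 0, 0], "angular": [0, 0, 0]},
], hand=0, newtons=45)

```text
t: 39.0
tool_pos: [0.4562, 0.1591, 0.0431]
orientation: [3.141, 0.002, -3.123]
contact_force: [-2.2, 0.5, 7.3]
finger_gap: 0.711
finger_force: 48.1
```

Call:
apply_moves([
  {"offset": [0, 0, -0.2], "angular": [0, 0, 0]},
  {"offset": [0, 0, -0.5], "angular": [0, 0, 0]},
  {"offset": [0, 0, -0.6], "angular": [0, 0, 0]},
  {"offset": [0, 0, -0.6], "angular": [0, 0, 0]},
  {"offset": [0, 0, -0.2], "angular": [0, 0, 0]},
  {"offset": [0, 0, 0], "angular": [0, 0, 0]},
  {"offset": [0, 0, 0], "angular": [0, 0, 0]},
])

```text
t: 39.88
tool_pos: [0.4549, 0.159, 0.1455]
orientation: [-3.142, -0.002, -3.123]
contact_force: [-0.8, -0.3, -2.4]
finger_gap: 0.709
finger_force: 49.1
```

```bash
python3 go.py .635,.259,.147
```

```text
t 39.88 p [0.4549 0.159  0.1455] rpy [-3.142e+00 -2.000e-03 -3.123e+00] q6 0.05
.635,.259,.147 total [-3.64  1.93 -0.04] rows 4 each [-0.91   0.484 -0.009]
```

Call:
apply_moves([
  {"offset": [-0.4, 0.2, 0], "angular": [0, 0, 0]},
  {"offset": [-0.7, 0.4, 0], "angular": [0, 0, 0]},
  {"offset": [-0.8, 0.43, 0], "angular": [0, 0, 0]},
  {"offset": [-0.8, 0.4, 0], "angular": [0, 0, 0]},
  {"offset": [-0.6, 0.3, 0], "angular": [0, 0, 0]},
  {"offset": [-0.34, 0.2, 0], "angular": [0, 0, 0]},
  {"offset": [0, 0, 0.4], "angular": [0, 0, 0]},
  {"offset": [0, 0, 0.6], "angular": [0, 0, 0]},
  {"offset": [0, 0, 0.5], "angular": [0, 0, 0]},
  {"offset": [0, 0, 0.1], "angular": [0, 0, 0]},
  {"offset": [0, 0, 0], "angular": [0, 0, 0]},
  {"offset": [0, 0, 0], "angular": [0, 0, 0]},
])

```text
t: 41.38
tool_pos: [0.6363, 0.2588, 0.0681]
orientation: [3.141, 0.002, -3.123]
contact_force: [0.5, -0.3, -0.6]
finger_gap: 0.714
finger_force: 49.2
```

```bash
python3 go.py .635,.259,.0471
```

```text
t 41.38 p [0.6363 0.2588 0.0681] rpy [ 3.141e+00  2.000e-03 -3.123e+00] q6 0.18
.635,.259,.0471 total [0.03 0.   0.42] rows 1 each [0.026 0.003 0.42 ]
```

Call:
apply_moves([
  {"offset": [0.01, 0, 0.2], "angular": [0, 0, 0]},
  {"offset": [0, 0, 0.12], "angular": [0, 0, 0]},
  {"offset": [0, 0, 0.06], "angular": [0, 0, 0]},
  {"offset": [0, 0, 0.03], "angular": [0, 0, 0]},
  {"offset": [0, 0, 0], "angular": [0, 0, 0]},
  {"offset": [0, 0, 0], "angular": [0, 0, 0]},
])

```text
t: 42.12
tool_pos: [0.635, 0.2588, 0.0473]
orientation: [-3.141, -0.0, -3.123]
contact_force: [-6.3, -1.7, 7.4]
finger_gap: 0.707
finger_force: 50.1
```

Call:
apply_moves([
  {"offset": [0, 0, 0.02], "angular": [0, 0, 0]},
  {"offset": [0, 0, 0], "angular": [0, 0, 0]},
  {"offset": [0, 0, 0], "angular": [0, 0, 0]},
])

```text
t: 42.5
tool_pos: [0.635, 0.2588, 0.0472]
orientation: [-3.141, -0.0, -3.123]
contact_force: [-9.2, -3.3, 14.2]
finger_gap: 0.712
finger_force: 50.7
```

Seated. Now release, rise and retreat toward the robot so the top view is clear.

Call:
apply_moves([
  {"offset": [0, 0, 0], "angular": [0, 0, 0]},
  {"offset": [0, 0, 0], "angular": [0, 0, 0]},
  {"offset": [0, 0, 0], "angular": [0, 0, 0]},
  {"offset": [0, 0, -0.2], "angular": [0, 0, 0]},
  {"offset": [0, 0, -0.6], "angular": [0, 0, 0]},
  {"offset": [0, 0, -0.9], "angular": [0, 0, 0]},
  {"offset": [0, 0, -0.9], "angular": [0, 0, 0]},
  {"offset": [0.8, 0, -0.4], "angular": [0, 0, 0]},
  {"offset": [0.8, 0, 0], "angular": [0, 0, 0]},
  {"offset": [0.8, 0, 0], "angular": [0, 0, 0]},
  {"offset": [0.4, 0, 0], "angular": [0, 0, 0]},
  {"offset": [0, 0, 0], "angular": [0, 0, 0]},
], hand=0.95)

```text
t: 44.0
tool_pos: [0.4947, 0.2565, 0.1965]
orientation: [3.141, 0.001, -3.123]
contact_force: [0.1, 0.4, -0.4]
finger_gap: 0.949
finger_force: 0.0
```

Run:
```python
from h import *
a=get_image('top')[110:290,150:470,::-1]
cv2.imwrite('pics/end.png',cv2.resize(a,None,fx=2.5,fy=2.5,interpolation=2))
print(bot.state()['contact_force'],bot.state()['t'])
```

```text
[0.79871787 0.2259455  0.13288331] 44.05
```

View pics/end.png

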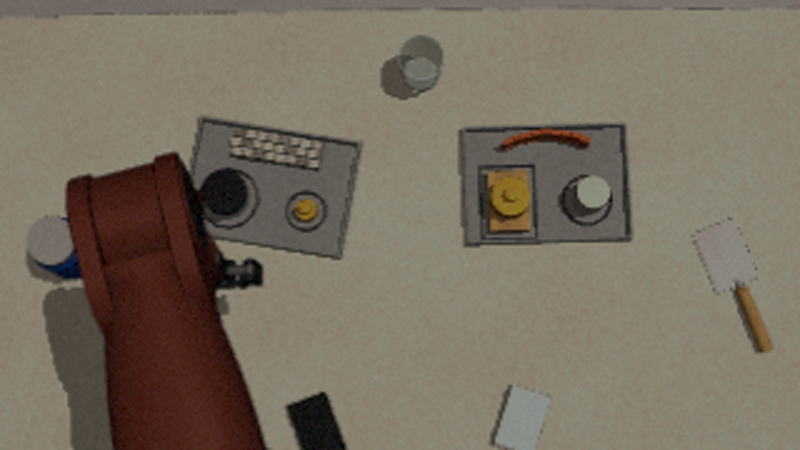

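All five things appear in their places: jar (222,193), small weight (306,210), large weight (509,197), pot (594,192). I'll check these numerically, with no further views.

Run:
```python
from h import *
c=camera_info('top')
for n,uv,z,g in (('jar',(222,193),.054,(.635,.259)),('sw',(306,210),.026,(.616,.1495)),('lw',(509.5,197),.058,(.6238,-.1297)),('pot',(594,192),.066,(.627,-.24))):
    q=ray(c,[((uv[0]+.5)/2.5-.5+150,(uv[1]+.5)/2.5-.5+110)],z)[0];print(n,q.round(4),'err mm',((q-g)*1e3).round(1))
```

```text
jar [0.6346 0.2602] err mm [-0.4  1.2]
sw [0.6149 0.1481] err mm [-1.1 -1.4]
lw [ 0.6233 -0.1292] err mm [-0.5  0.5]
pot [ 0.6273 -0.243 ] err mm [ 0.3 -3. ]
```

```bash
python3 -c "
from workcell import sign_off
print(sign_off())"
```

```text
the job is handed in; nothing more can be done
None
```

Both kits are made up and handed in at about 44 s; the jar, pot and both weights measured within 3 mm of their targets in the final top view and the block within about 1 mm just after placing, but I viewed 16 pictures, over the limit of 14.

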